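Fetch the tube block from behind the reagent bottles and mount it on the shaker

TASK

The aluminium tube block is parked in the grey reagent tray behind three reagent bottles. Clear the three bottles to the steel tray first, then lift the block out by its handle and lower it onto the shaker's two locating pins until it lies flat on the drive table. Then put each bottle back upright where it stood in the reagent tray, without knocking any bottle over or disturbing the other things on the bench.

Things in the scene. Friction and masses are not known exactly. Their poses are not given: they have to be found in the camera images.
- bottle_slim: Slim round white plastic reagent bottle with white screw cap: body 44 mm diameter, 127 mm tall in all. Its origin is the centre of its underside, z up. It can be gripped from above round its straight sides, which reach 99 mm above the underside; shoulder and screw cap are above them. About 0.16 kg.
- bottle_broad: Broad round amber glass reagent bottle with black screw cap: body 60 mm diameter, 124 mm tall in all. Its origin is the centre of its underside, z up. It can be gripped from above round its straight sides, which reach 96 mm above the underside; shoulder and screw cap are above them. About 0.32 kg.
- bottle_square: Square white plastic reagent bottle with white screw cap: body 52 mm x 52 mm (sides along its x and y axes), 132 mm tall in all. Its origin is the centre of its underside, z up. It can be gripped from above round its straight sides, which reach 106 mm above the underside; shoulder and screw cap are above them. About 0.26 kg.
- block: Aluminium tube block with 24 wells, 0.5 kg, origin: centre of underside. Flange 80 (x) x 160 (y) x 10 mm with two 10 mm through holes at x = 0, y = +/-68 mm for the pins; body 80 x 108 mm, 29 mm high. Black handle bar along y over the middle, 12 mm wide (x), 108 mm long, 56 to 68 mm above the underside, posts at y = +/-48 mm: grip it across x at mid length. May be mounted either way round.
- reagent_tray: Fixed grey plastic spill tray, 200 mm (x) x 250 mm (y), floor 4 mm thick, walls 22 mm high, 4 mm thick. Origin: centre of its underside, x away from the robot. The bottles stand on its floor in a row along y, in any order, about 80 mm apart and 52 mm in front of its centre (-x); the block lies flat 45 mm behind it (+x), its y along the row.
- steel_tray: Fixed stainless steel instrument tray, empty at the start: the side area for the bottles. 210 mm (x) x 200 mm (y), floor 3 mm thick, rim 18 mm high, 3 mm thick. Origin: centre of its underside, x away from the robot. It stands to the left or right of the reagent tray, the shaker on the other side.
- shaker: Fixed thermo-shaker, cream, 220 (x) x 190 (y) mm, origin: centre of underside, x away from the robot. Top: dark drive table 100 x 176 mm, upper face 100 mm above the origin. Pins on it at x = 0: round, 8 mm, at y = +68 mm; diamond, 8 (x) x 4.5 (y) mm, at y = -68 mm; straight for 11 mm, tapered to a tip at 16 mm. The mounted block lies centred over the origin, its y along this y.
- timer: Bystander: white bench timer 60 x 70 x 20 mm lying beyond the reagent tray. Origin: centre of its underside. Not to be disturbed.
- sample_cup: Bystander: white lidded sample cup, 68 mm diameter, 62 mm tall, beyond the reagent tray. Origin: centre of its underside. Not to be disturbed.
- meter: Bystander: cream hand-held meter 150 x 50 x 22 mm lying between robot and reagent tray. Origin: centre of its underside. Not to be disturbed.

How it is judged:
By the outcome, as a careful person would: the job done as asked, in the order asked, and still so for the second after the job is handed in, with the robot touching nothing.
It also fails if it takes over 138 s, if anything falls off the work surface, if the arm or the gripper's body presses on something with over 40 N, if the wrist force passes 120 N, or if a joint passes its speed limit or range.

ROBOT

A 7-joint arm with a two-finger parallel gripper is mounted at the origin on the work surface. World frame = base frame: x ahead of the robot, y to its left, z up, the work surface at z = 0. Lengths are in m, angles in rad, forces in N, time in s.
With the tool pointing down it reaches from about 0.425 to 0.875 m from the base axis. Payload 4.7 kg.
Tool frame: the origin (TCP) lies midway between the tips of the shut fingers; the grasp point (between the pads) lies 19 mm behind it; z points along the fingers, y is the line along which they close (so a half turn about z gives the same grasp; the last joint's range is limited). The gripper opens to 87 mm and grips with 3 to 60 N. Pads are 19 mm wide; open, the fingers measure 117 mm over their backs; the gripper's body (75 mm by 190 mm) begins 51 mm behind the grasp point.
Start: joints at [-1.116, 0.321, -0.07, 1.45, 0.023, 1.371, -0.057], TCP at [0.277, 0.588, 0.223] pointing down, gripper open.
Joint ranges: [-2.86, 2.86], [-0.3, 2.09], [-1.38, 1.24], [0.06, 2.45], [-1.56, 4.7], [0.09, 2.05], [-2.69, 2.69]. Speed limits (rad/s): [2.57, 2.57, 3.14, 3.14, 3.14, 3.14, 3.14].

INTERFACE

Orientations are given as a rotation vector (axis times angle).
In Python, from bench import ctrl gives the robot as it stands. The module is installed in compiled form; this text tells all that it offers.
- The arm moves only by the shell command python3 -m handwheel 'ROWS' [FORCE]. ROWS is JSON, a list of rows, each a list of 7 numbers: the finger opening in m, from 0 to 0.087, then the shift along the tool's x, y, z in m, then the turn, a rotation vector about the tool's x, y, z in degrees. A call has 1 to 12 rows; each row shifts and turns the commanded pose from where the row before left it, along the tool's axes as they then stand; what a row does not reach is not made up. A row lasts 1/8 s, in which the tool goes at most 62.5 mm and 10.7 degrees, less where a joint would pass 70% of its speed; a pose out of reach is approached as far as the arm can. A call is refused whole if a number of a shift passes 0.0625 or a number of a turn 10.7, either way. A call with a gripper value outside its range is refused whole. The fingers move at their own pace and stop on an object; FORCE is the grip in N (left out, the last holds). Time passes only in rows, so rows that do not move let the fingers close. It gives the time, the measured TCP pose, the force, the opening and the grip force at its end, in the units of the state.
- ctrl.get_state(): the state, without advancing time (a new reading comes with each control period).
- ctrl.get_image(name): name is "side" or "top" or "wrist"; returns (picture, depth): 480x640x3 uint8, blue, green, red; 480x640 float32, m along the optical axis (not along the pixel's ray), 0 where there is no reading.
- ctrl.camera_info(name): a dict with "intrinsics" (3x3 intrinsics, pixels), "D" ([k1, k2, p1, p2, k3] as OpenCV has them; the pictures are not rectified), "R" (3x3) and "t" (3): a world point X has camera coordinates R X + t. Camera axes: x right, y down, z forward; pixel columns grow to the right and rows downward; lengths in m; the calibration is good to about 2 mm. A picture is of the moment at which its call begins: read the wrist's pose just before it. camera_info takes no time and is no camera call; for the wrist camera it gives the pose at the moment of the call.
- ctrl.close_job(): hands the job in; it is judged then, once.
The state is a dict: "time": time; "joint_positions": joint angles; "qd": joint speeds; "joint_torque": joint torques, N m; "position": TCP position; "tool_rot": TCP orientation; "ft_force": force on the tool from outside, world axes, zero at the start; "torque": the same for the moment, N m; "grip_width": opening from 0.0 (shut) to 1.0 (fully open); "grip_force": force on a finger pad.
Only numpy, scipy, OpenCV 4.12 (cv2) and the standard library are available. Lean on these libraries where they do the work, as an engineer would, in place of code of your own. Each camera call takes 0.05 s, during which the arm holds its last target. There are 200 camera calls.

## Working session

There is one attempt and no reset: what is moved stays moved. The work goes in short steps, Python scripts to look and compute and a shell command to move; the robot and the scene stay as the last step left them, time stands still between calls to the robot, and variables do not carry over. Pictures are saved under pics/ and viewed, at most 18 in all, crops included, and the job is handed in when it is done.

```bash
mkdir -p pics
python3 - <<'E'
from bench import ctrl
import cv2,numpy as np
s=ctrl.get_state();print({k:np.round(v,3) for k,v in s.items()})
for n in("top","side"):
    im,d=ctrl.get_image(n);cv2.imwrite(f"pics/{n}0.png",im);np.save(f"pics/{n}0.npy",d)
    c=ctrl.camera_info(n);print(n,[np.round(c[k],4).tolist() for k in("intrinsics","D","R","t")], -c["R"].T@c["t"])
c=ctrl.camera_info("wrist");print([np.round(c[k],4).tolist() for k in("intrinsics","D","R","t")],-c["R"].T@c["t"])
E
```

```text
{'time': np.float64(0.0), 'joint_positions': array([-1.116,  0.322, -0.07 ,  1.452,  0.023,  1.371, -0.057]), 'qd': array([-0.001,  0.   , -0.003,  0.001,  0.   , -0.001, -0.   ]), 'joint_torque': array([ 0.0000e+00, -4.9129e+01, -4.0300e-01, -3.1253e+01, -6.4000e-02,
        4.4000e-02,  0.0000e+00]), 'position': array([0.277, 0.587, 0.221]), 'tool_rot': array([-6.870e-01, -3.065e+00,  3.000e-03]), 'ft_force': array([-0.366, -0.215,  0.412]), 'torque': array([-0.009, -0.003, -0.023]), 'grip_force': np.float64(0.0), 'grip_width': np.float64(0.997)}
top [[[537.5061, 0.0, 319.4668], [0.0, 537.5061, 234.3079], [0.0, 0.0, 1.0]], [0.005, 0.0, 0.0, 0.0, 0.0], [[-0.0117, -0.9993, -0.0357], [-0.9933, 0.0157, -0.1145], [0.1149, 0.0341, -0.9928]], [0.0217, 0.5734, 0.9125]] [ 0.46492111 -0.01845513  0.97228005]
side [[[560.867, 0.0, 319.3399], [0.0, 560.867, 246.319], [0.0, 0.0, 1.0]], [-0.1074, 0.0, 0.0, 0.0, 0.0], [[0.9794, -0.2019, 0.0094], [-0.1451, -0.7346, -0.6628], [0.1407, 0.6477, -0.7488]], [-0.5605, 0.0974, 1.0255]] [ 0.41879988 -0.70585672  0.83771102]
[[[368.5622, 0.0, 318.6772], [0.0, 368.5622, 236.1061], [0.0, 0.0, 1.0]], [-0.0468, 0.0, 0.0, 0.0, 0.0], [[0.4272, 0.9041, -0.002], [0.8678, -0.4094, 0.2817], [0.2539, -0.1221, -0.9595]], [-0.6487, -0.0337, 0.391]] [0.20708908 0.62043138 0.38333118]
```

View pics/top0.png

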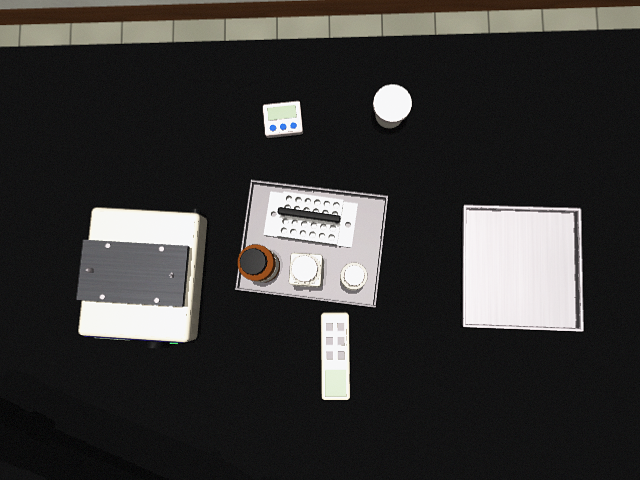

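View pics/side0.png

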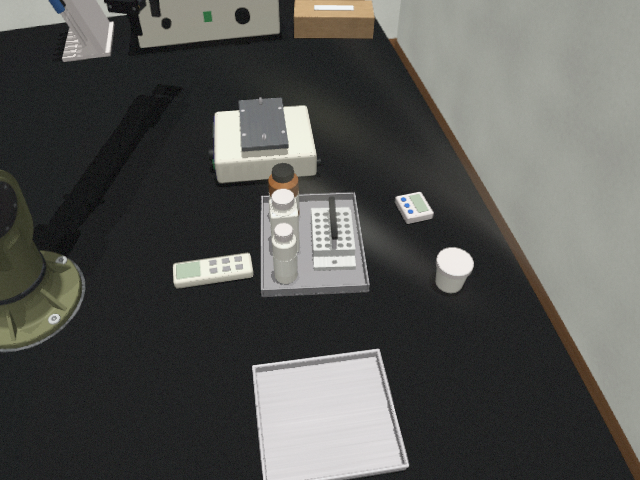

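The top view has the shaker on the left (+y) at about (140,272). The reagent tray is in the middle, with broad (258,262), square (305,268) and slim (353,276) in front of the block handle (310,215). The steel tray is on the right at (522,268), the meter at (335,356). The side view agrees.

```bash
cat > h.py <<'E'
from bench import ctrl
import cv2,numpy as np
from scipy.spatial.transform import Rotation as R
def ray(c,uv):
    p=cv2.undistortPoints(np.array(uv,float).reshape(-1,1,2),c["intrinsics"],np.array(c["D"],float))[:,0]
    d=np.c_[p,np.ones(len(p))]@c["R"]; return -c["R"].T@c["t"],d
def plane(c,uv,z):
    o,d=ray(c,uv); return o+d*((z-o[2])/d[:,2])[:,None]
def tri(c1,uv1,c2,uv2):
    out=[]
    for a,b in zip(np.reshape(uv1,(-1,2)),np.reshape(uv2,(-1,2))):
        A=np.zeros((3,3));v=np.zeros(3)
        for c,u in((c1,a),(c2,b)):
            o,d=ray(c,[u]);d=d[0]/np.linalg.norm(d[0]);P=np.eye(3)-np.outer(d,d);A+=P;v+=P@o
        out.append(np.linalg.solve(A,v))
    return np.array(out)
def proj(c,X): return cv2.projectPoints(np.array(X,float).reshape(-1,3),cv2.Rodrigues(c["R"])[0],c["t"],c["intrinsics"],np.array(c["D"],float))[0][:,0]
def blobs(m,amin,amax):
    out=[]
    for k in cv2.findContours(m.astype(np.uint8),cv2.RETR_EXTERNAL,cv2.CHAIN_APPROX_NONE)[0]:
        if amin<cv2.contourArea(k)<amax: out.append(k)
    return out
def st():
    s=ctrl.get_state();Rm=R.from_rotvec(s["tool_rot"]).as_matrix();return s,np.array(s["position"]),Rm
E
python3 - <<'E'
from h import *
im=cv2.imread("pics/top0.png");si=cv2.imread("pics/side0.png")
ct,cs=ctrl.camera_info("top"),ctrl.camera_info("side")
a=cv2.resize(im[175:315,230:400],None,fx=2.35*1,fy=2.35,interpolation=cv2.INTER_CUBIC)
b=cv2.resize(si[160:300,255:375],None,fx=3.3,fy=3.3,interpolation=cv2.INTER_CUBIC)[:,:396]
c=cv2.resize(im[200:350,70:210],None,fx=2,fy=2,interpolation=cv2.INTER_CUBIC)
d=cv2.resize(si[90:185,205:325],None,fx=2,fy=2,interpolation=cv2.INTER_CUBIC)
W=np.zeros((600,800,3),np.uint8)
for p,y,x in((a,0,0),(b[:,:],0,402),(c[:270],330,0),(d,465,402)):
    h,w=p.shape[:2];h=min(h,600-y);w=min(w,800-x);W[y:y+h,x:x+w]=p[:h,:w]
cv2.imwrite("pics/m0.png",W)
dt=np.load("pics/top0.npy")
def dp(u,v):
    z=dt[v,u];p=cv2.undistortPoints(np.array([[[u,v]]],float),ct["intrinsics"],np.array(ct["D"]))[0,0]
    return ct["R"].T@(np.array([p[0]*z,p[1]*z,z])-ct["t"])
for n,u,v in(("broad",255,261),("sq",305,268),("slim",353,276),("handle",309,215),("floor",370,210),("table",135,285),("steel",522,268),("timer",283,115),("cup",392,103),("meter",335,356)):print(n,dp(u,v).round(4))
g=im.max(2)
# steel tray, shaker table
for n,m in(("steel",(g>110)&(np.arange(640)>430)[None]&(np.arange(480)>100)[:,None]),):
    for k in blobs(m,2000,1e6):
        q=cv2.boxPoints(cv2.minAreaRect(k));print(n,plane(ct,q,0.018).round(4).tolist())
E
```

```text
broad [0.5217 0.1127 0.1295]
sq [0.5093 0.0334 0.1366]
slim [ 0.496  -0.0411  0.1321]
handle [0.6022 0.0298 0.0731]
floor [ 0.6204 -0.0778  0.0019]
table [0.4872 0.3142 0.1007]
steel [ 0.5111 -0.3442  0.0047]
timer [0.796  0.0784 0.0219]
cup [ 0.7989 -0.1165  0.0625]
meter [ 0.3625 -0.0103  0.0252]
steel [[0.6239, -0.2422, 0.018], [0.6201, -0.452, 0.018], [0.4008, -0.4372, 0.018], [0.4026, -0.2328, 0.018]]
```

View pics/m0.png

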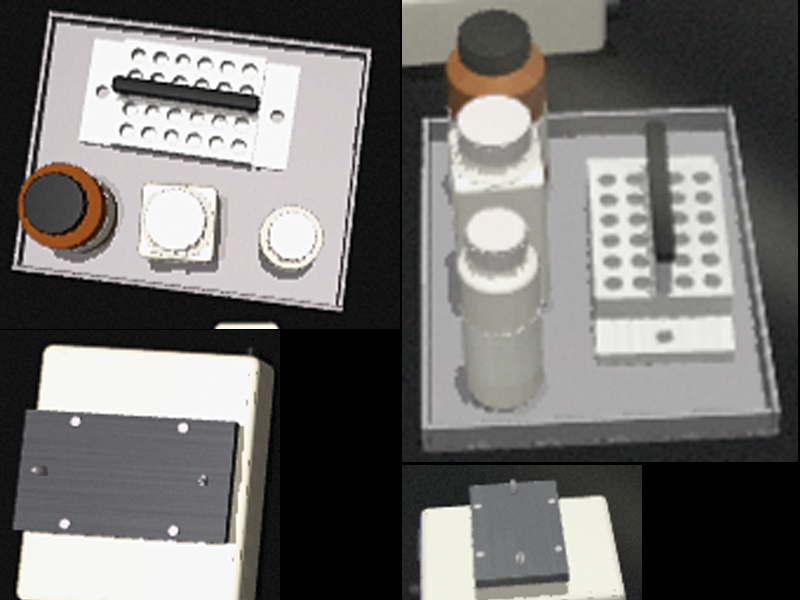

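The crops show the broad, square and slim caps. They also show the flange holes, the shaker's pins at both ends of the drive table, and a row tilted about -7°. I'll turn the tool and take a wrist view above the tray.

```bash
python3 -m handwheel '[[0.087,0,0,0,0,0,10.4],[0.087,0,0,0,0,0,10.4],[0.087,0,0,0,0,0,10.4],[0.087,0,0,0,0,0,10.4],[0.087,0,0,0,0,0,10.4],[0.087,0,0,0,0,0,10.4],[0.087,0,0,0,0,0,10]]' && python3 -m handwheel '[[0.087,-0.041,0.0275,-0.0067,0,0,0],[0.087,-0.041,0.0275,-0.0067,0,0,0],[0.087,-0.041,0.0275,-0.0067,0,0,0],[0.087,-0.041,0.0275,-0.0067,0,0,0],[0.087,-0.041,0.0275,-0.0067,0,0,0],[0.087,-0.041,0.0275,-0.0067,0,0,0],[0.087,-0.041,0.0275,-0.0067,0,0,0],[0.087,-0.041,0.0275,-0.0067,0,0,0],[0.087,-0.041,0.0275,-0.0067,0,0,0],[0.087,-0.041,0.0275,-0.0067,0,0,0],[0.087,-0.041,0.0275,-0.0067,0,0,0],[0.087,-0.041,0.0275,-0.0067,0,0,0]]' && python3 -m handwheel '[[0.087,0,0,0,0,0,0],[0.087,0,0,0,0,0,0]]'
python3 - <<'E'
from h import *
import pickle
s,p,Rm=st();c=ctrl.camera_info("wrist");im,d=ctrl.get_image("wrist")
cv2.imwrite("pics/w1.png",im);pickle.dump((c,im,d,p,Rm),open("pics/w1.pkl","wb"));print(p,Rm.round(3),s["joint_positions"])
E
```

```text
time: 0.98
position: [0.2772, 0.5876, 0.2219]
tool_rot: [2.37, 2.061, -0.001]
ft_force: [0.2, -0.4, 0.1]
grip_width: 1.001
grip_force: 0.0
time: 2.48
position: [0.5392, 0.0548, 0.3029]
tool_rot: [-2.364, -2.068, -0.0]
ft_force: [0.4, -0.2, -0.4]
grip_width: 0.999
grip_force: 0.0
time: 2.72
position: [0.5384, 0.057, 0.3024]
tool_rot: [-2.364, -2.068, 0.001]
ft_force: [0.5, 0.8, -0.6]
grip_width: 1.001
grip_force: 0.0
[0.53843706 0.05703058 0.30243167] [[ 0.133  0.991 -0.001]
 [ 0.991 -0.133  0.001]
 [ 0.    -0.001 -1.   ]] [-0.68470813  0.05648458  0.55899802  1.61221697 -0.03071975  1.48255074
 -0.25690698]
```

View pics/w1.png

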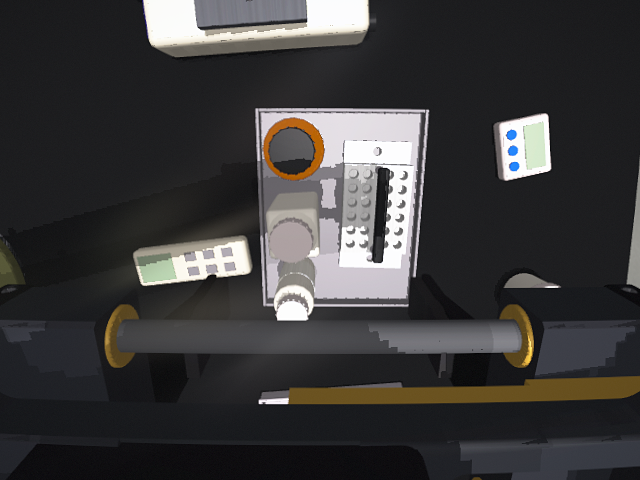

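The wrist view shows the tray aligned with the image at (260-427, 108-305). The broad cap is at (293,148), the square cap at (291,240) and the slim cap at (293,305), beside the gripper. Next I'll triangulate from the top and side views.

Run:
```python
from h import *
import pickle
ct,cs=ctrl.camera_info("top"),ctrl.camera_info("side")
c,im,d,p,Rm=pickle.load(open("pics/w1.pkl","rb"))
n=["broad","square","slim","h1","h2","pin+","pin-"]
T=[(253,261.4),(304.9,268.6),(354.3,275),(278.5,210.7),(339.8,218.8),(90,270),(171.5,275.5)]
S=[(282.9,169.1),(282.9,195.5),(284.1,229.4),(332,197.6),(335,238.2),(260.5,100.5),(264,136.5)]
X=tri(ct,T,cs,S)
for a,b,t in zip(n,X,T): print(a,b.round(4),proj(ct,b).round(1)[0]-t,"wrist px",proj(c,b).round(1)[0])
print("holes top",plane(ct,[(273.4,214.1),(347.9,224.4)],.014).round(4).tolist(),"wrist hole",plane(c,[(377,151)],.014).round(4))
t=[(52,13),(370,48),(342,310),(13,268)]
q=plane(ct,[(230+u/2.35,175+v/2.35) for u,v in t],.022);print("tray",q.round(4).tolist(),q.mean(0).round(4))
w=plane(c,[(257,109),(428,110),(408,305),(264,305)],.022);print(w.round(4).tolist())
# orange ring centre (shoulder) and black cap in wrist
hsv=cv2.cvtColor(im,cv2.COLOR_BGR2HSV);m=(hsv[...,0]<20)&(hsv[...,1]>150)&(hsv[...,2]>80);m[300:]=0
k=max(blobs(m,100,1e5),key=cv2.contourArea);print("amber",cv2.minEnclosingCircle(k))
print("amber centre@z.1",plane(c,[cv2.minEnclosingCircle(k)[0]],.105).round(4))
```

```text
broad [0.5223 0.116  0.1284] [ 0.  -0.7] wrist px [292.4 152.5]
square [0.5093 0.0334 0.1373] [ 0.  -0.7] wrist px [291.6 244.7]
slim [ 0.4988 -0.0433  0.1298] [ 0.  -0.7] wrist px [293.5 315.3]
h1 [0.6128 0.082  0.0676] [ 0.1 -0.9] wrist px [385.1 169.6]
h2 [ 0.5966 -0.0223  0.0639] [ 0.  -0.2] wrist px [378.1 261.3]
pin+ [0.5132 0.3864 0.1077] [ 0.1 -0.5] wrist px [ 233.  -184.5]
pin- [0.5027 0.252  0.1076] [ 0.1 -0.7] wrist px [248.1  -4.1]
holes top [[0.614, 0.0974, 0.014], [0.593, -0.0369, 0.014]] wrist hole [[0.6138 0.0984 0.014 ]]
tray [[0.6748, 0.1349, 0.022], [0.643, -0.1082, 0.022], [0.4457, -0.0823, 0.022], [0.4798, 0.1639, 0.022]] [0.5608 0.0271 0.022 ]
[[0.4811, 0.1643, 0.022], [0.6751, 0.1374, 0.022], [0.6357, -0.1055, 0.022], [0.4461, -0.08, 0.022]]
amber ((293.09466552734375, 148.66262817382812), 31.02562713623047)
amber centre@z.1 [[0.5216 0.1182 0.105 ]]
```

```bash
python3 -m handwheel '[[0.087,-0.0351,-0.0087,0.02,0,0,0],[0.087,-0.0351,-0.0087,0.02,0,0,0],[0.087,-0.0352,-0.0087,0.02,0,0,0],[0.087,0,0,0.04,0,0,0],[0.087,0,0,0.04,0,0,0],[0.087,0,0,0.04,0,0,0],[0.087,0,0,0.01,0,0,0],[0.087,0,0,0,0,0,0],[0.087,0,0,0,0,0,0]]'
python3 - <<'E'
from h import *
c=ctrl.camera_info("wrist");im,d=ctrl.get_image("wrist");im2,_=ctrl.get_image("side");im3,_=ctrl.get_image("top")
cv2.imwrite("pics/a1.png",np.hstack([cv2.resize(im,(400,300)),im2[100:400,120:520]]))
E
```

```text
time: 3.9
position: [0.5003, -0.0443, 0.1146]
tool_rot: [2.363, 2.068, 0.004]
ft_force: [0.8, 0.6, 0.3]
grip_width: 1.0
grip_force: 0.0
```

View pics/a1.png

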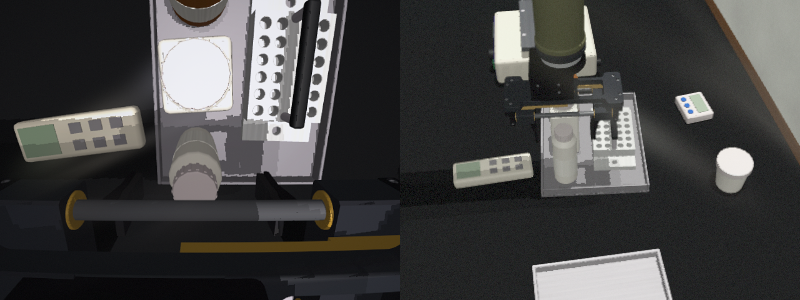

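Slim's cap sits centred between the fingers at (195,185) in the left half, and the side view shows everything standing. I'll lower and grip.

```bash
python3 -m handwheel '[[0.087,0,-0.0015,0.016,0,0,0],[0.087,0,0,0.016,0,0,0],[0.087,0,0,0.0145,0,0,0],[0.087,0,0,0,0,0,0],[0.06,0,0,0,0,0,0],[0.035,0,0,0,0,0,0],[0.035,0,0,0,0,0,0],[0.035,0,0,0,0,0,0],[0.035,0,0,0,0,0,0],[0.035,0,0,0,0,0,0],[0.035,0,0,0,0,0,0]]' 25
```

```text
time: 5.42
position: [0.4975, -0.0444, 0.0666]
tool_rot: [-2.365, -2.068, -0.0]
ft_force: [-1.0, 0.7, 1.7]
grip_width: 0.497
grip_force: 25.0
```

```bash
python3 -m handwheel '[[0.035,0,0,-0.01,0,0,0],[0.035,0,0,-0.03,0,0,0],[0.035,0,0,-0.03,0,0,0],[0.035,-0.025,0.004,0,0,0,0],[0.035,-0.045,0.0077,0,0,0,0],[0.035,-0.05,0.0085,0,0,0,0],[0.035,-0.05,0.0085,0,0,0,0],[0.035,-0.05,0.0085,0,0,0,0],[0.035,-0.05,0.0085,0,0,0,0],[0.035,-0.045,0.0076,0,0,0,0],[0.035,-0.044,0.0075,0,0,0,0],[0.035,0,0,0,0,0,0]]' && python3 -m handwheel '[[0.035,0,0,0,0,0,0],[0.035,0,0,0,0,0,0]]'
python3 - <<'E'
from h import *
im,d=ctrl.get_image("wrist");im2,_=ctrl.get_image("side");im3,_=ctrl.get_image("top")
cv2.imwrite("pics/a2.png",np.hstack([im3[180:480,240:640],im2[180:480,180:580]]))
E
```

```text
time: 6.92
position: [0.5076, -0.4131, 0.1367]
tool_rot: [2.37, 2.06, -0.006]
ft_force: [-0.8, 0.8, -1.8]
grip_width: 0.5
grip_force: 25.0
time: 7.18
position: [0.5108, -0.4065, 0.1364]
tool_rot: [-2.362, -2.07, -0.002]
ft_force: [-0.2, -0.0, -1.5]
grip_width: 0.496
grip_force: 25.0
```

View pics/a2.png

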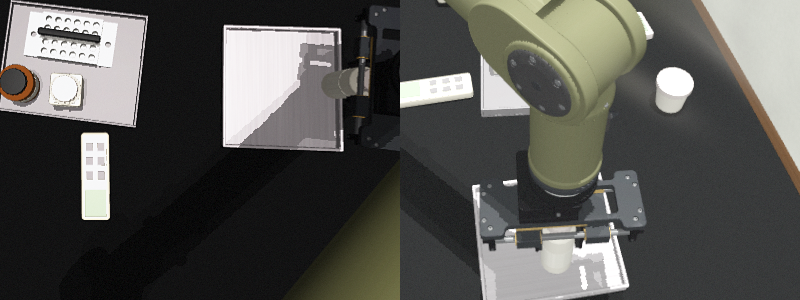

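The top and side views show slim held upright above the right side of the steel tray, at about (330,85) in the left crop and inside the rim. I'll lower and release it.

```bash
python3 -m handwheel '[[0.035,0,0,0.03,0,0,0],[0.035,0,0,0.025,0,0,0],[0.035,0,0,0.01,0,0,0],[0.035,0,0,0.0055,0,0,0],[0.035,0,0,0,0,0,0],[0.035,0,0,0,0,0,0]]' && python3 -m handwheel '[[0.05,0,0,0,0,0,0],[0.06,0,0,0,0,0,0],[0.08,0,0,0,0,0,0],[0.08,0,0,0,0,0,0]]'
```

```text
time: 8.07
position: [0.5104, -0.4088, 0.0669]
tool_rot: [2.364, 2.067, 0.001]
ft_force: [-1.1, -0.0, -0.5]
grip_width: 0.494
grip_force: 25.0
time: 8.57
position: [0.51, -0.4084, 0.066]
tool_rot: [2.365, 2.068, 0.0]
ft_force: [1.0, 0.4, -0.5]
grip_width: 0.832
grip_force: 0.0
```

```bash
python3 -m handwheel '[[0.087,0,0,-0.03,0,0,0],[0.087,0,0,-0.035,0,0,0],[0.087,0,0,-0.035,0,0,0],[0.087,0.04,-0.006,0,0,0,0],[0.087,0.052,-0.007,0,0,0,0],[0.087,0.052,-0.007,0,0,0,0],[0.087,0.052,-0.007,0,0,0,0],[0.087,0.052,-0.007,0,0,0,0],[0.087,0.052,-0.007,0,0,0,0],[0.087,0.052,-0.007,0,0,0,0],[0.087,0.052,-0.007,0,0,0,0],[0.087,0.0337,-0.0044,0,0,0,0]]' && python3 -m handwheel '[[0.087,0,0,0,0,0,0],[0.087,0,0,0,0,0,0],[0.087,0,0,0,0,0,0]]'
```

```text
time: 10.07
position: [0.5091, 0.0363, 0.1661]
tool_rot: [-2.361, -2.071, -0.002]
ft_force: [-1.2, -0.8, 0.1]
grip_width: 1.001
grip_force: 0.0
time: 10.45
position: [0.5094, 0.0317, 0.1661]
tool_rot: [2.367, 2.065, 0.0]
ft_force: [0.3, 0.3, -0.1]
grip_width: 1.002
grip_force: 0.0
```

```bash
python3 -m handwheel '[[0.087,0.0015,0,0.03,0,0,0],[0.087,0,0,0.03,0,0,0],[0.087,0,0,0.02,0,0,0],[0.087,0,0,0.0145,0,0,0],[0.087,0,0,0,0,0,0],[0.07,0,0,0,0,0,0],[0.045,0,0,0,0,0,0],[0.045,0,0,0,0,0,0],[0.045,0,0,0,0,0,0],[0.045,0,0,0,0,0,0],[0.045,0,0,0,0,0,0]]' 30
```

```text
time: 11.82
position: [0.5095, 0.035, 0.0717]
tool_rot: [-2.364, -2.068, -0.0]
ft_force: [-1.8, -0.5, 2.6]
grip_width: 0.6
grip_force: 29.5
```

```bash
python3 -m handwheel '[[0.045,0,0,-0.01,0,0,0],[0.045,0,0,-0.03,0,0,0],[0.045,0,0,-0.03,0,0,0],[0.045,-0.03,0.004,0,0,0,0],[0.045,-0.05,0.007,0,0,0,0],[0.045,-0.05,0.007,0,0,0,0],[0.045,-0.05,0.007,0,0,0,0],[0.045,-0.05,0.007,0,0,0,0],[0.045,-0.05,0.007,0,0,0,0],[0.045,-0.05,0.0065,0,0,0,0],[0.045,-0.0455,0.0054,0,0,0,0],[0.045,0,0,0,0,0,0]]' && python3 -m handwheel '[[0.045,0,0,0,0,0,0],[0.045,0,0,0,0,0,0],[0.045,0,0,0,0,0,0]]'
python3 - <<'E'
from h import *
im2,_=ctrl.get_image("side");im3,_=ctrl.get_image("top")
cv2.imwrite("pics/a3.png",np.hstack([im3[180:480,240:640],im2[180:480,180:580]]))
E
```

```text
time: 13.32
position: [0.5074, -0.3496, 0.1416]
tool_rot: [2.371, 2.058, -0.006]
ft_force: [-0.1, 0.7, -3.3]
grip_width: 0.6
grip_force: 29.5
time: 13.7
position: [0.5106, -0.3426, 0.1415]
tool_rot: [-2.362, -2.071, -0.001]
ft_force: [0.1, -0.7, -3.4]
grip_width: 0.599
grip_force: 29.5
```

View pics/a3.png

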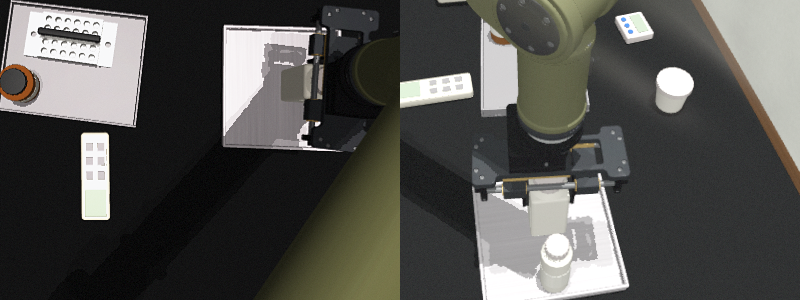

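Slim stands in the steel tray at (555,265) in the mosaic, and the square bottle hangs beside it with clearance. I'll lower and release it, then go to broad.

```bash
python3 -m handwheel '[[0.045,0,0,0.03,0,0,0],[0.045,0,0,0.025,0,0,0],[0.045,0,0,0.01,0,0,0],[0.045,0,0,0.0055,0,0,0],[0.045,0,0,0,0,0,0],[0.045,0,0,0,0,0,0]]' && python3 -m handwheel '[[0.06,0,0,0,0,0,0],[0.07,0,0,0,0,0,0],[0.085,0,0,0,0,0,0],[0.085,0,0,0,0,0,0]]'
```

```text
time: 14.55
position: [0.5105, -0.3445, 0.0718]
tool_rot: [2.364, 2.067, 0.001]
ft_force: [-0.3, 0.3, -2.7]
grip_width: 0.605
grip_force: 29.5
time: 15.05
position: [0.5102, -0.3442, 0.0712]
tool_rot: [2.364, 2.068, 0.0]
ft_force: [-0.1, -0.4, 0.2]
grip_width: 0.931
grip_force: 0.0
```

```bash
python3 -m handwheel '[[0.087,0,0,-0.03,0,0,0],[0.087,0,0,-0.035,0,0,0],[0.087,0,0,-0.035,0,0,0],[0.087,0.045,-0.0055,0,0,0,0],[0.087,0.0525,-0.0055,0,0,0,0],[0.087,0.0525,-0.0055,0,0,0,0],[0.087,0.0525,-0.0055,0,0,0,0],[0.087,0.0525,-0.0055,0,0,0,0],[0.087,0.0525,-0.0055,0,0,0,0],[0.087,0.0525,-0.0055,0,0,0,0],[0.087,0.0525,-0.0055,0,0,0,0],[0.087,0.046,-0.0055,0,0,0,0]]' && python3 -m handwheel '[[0.087,0,0,0,0,0,0],[0.087,0,0,0,0,0,0],[0.087,0,0,0,0,0,0]]'
```

```text
time: 16.55
position: [0.5219, 0.119, 0.1712]
tool_rot: [-2.364, -2.069, -0.001]
ft_force: [0.3, -0.9, -0.4]
grip_width: 1.003
grip_force: 0.0
time: 16.92
position: [0.5222, 0.1151, 0.1711]
tool_rot: [2.367, 2.065, 0.0]
ft_force: [-0.3, 1.5, 1.0]
grip_width: 1.0
grip_force: 0.0
```

```bash
python3 -m handwheel '[[0.087,0.0015,0,0.03,0,0,0],[0.087,0,0,0.03,0,0,0],[0.087,0,0,0.03,0,0,0],[0.087,0,0,0.016,0,0,0],[0.087,0,0,0,0,0,0],[0.07,0,0,0,0,0,0],[0.05,0,0,0,0,0,0],[0.05,0,0,0,0,0,0],[0.05,0,0,0,0,0,0],[0.05,0,0,0,0,0,0],[0.05,0,0,0,0,0,0]]' 40
```

```text
time: 18.3
position: [0.5222, 0.1187, 0.0655]
tool_rot: [-2.364, -2.068, -0.001]
ft_force: [-1.7, 0.2, 5.5]
grip_width: 0.682
grip_force: 40.0
```

```bash
python3 -m handwheel '[[0.05,0,0,-0.01,0,0,0],[0.05,0,0,-0.03,0,0,0],[0.05,0,0,-0.03,0,0,0],[0.05,-0.035,0.004,0,0,0,0],[0.05,-0.053,0.0055,0,0,0,0],[0.05,-0.053,0.0055,0,0,0,0],[0.05,-0.053,0.0055,0,0,0,0],[0.05,-0.053,0.0055,0,0,0,0],[0.05,-0.053,0.0055,0,0,0,0],[0.05,-0.053,0.0055,0,0,0,0],[0.05,-0.044,0.004,0,0,0,0],[0.05,0,0,0,0,0,0]]' && python3 -m handwheel '[[0.05,0,0,0,0,0,0],[0.05,0,0,0,0,0,0],[0.05,0,0,0,0,0,0]]'
python3 - <<'E'
from h import *
im2,_=ctrl.get_image("side");im3,_=ctrl.get_image("top")
cv2.imwrite("pics/a4.png",np.hstack([im3[180:480,240:640],im2[180:480,180:580]]))
E
```

```text
time: 19.8
position: [0.5077, -0.2858, 0.135]
tool_rot: [2.371, 2.058, -0.005]
ft_force: [-0.5, -0.5, -2.8]
grip_width: 0.68
grip_force: 40.0
time: 20.18
position: [0.5104, -0.2791, 0.1349]
tool_rot: [-2.362, -2.071, -0.001]
ft_force: [0.4, 0.5, -4.2]
grip_width: 0.679
grip_force: 40.0
```

View pics/a4.png

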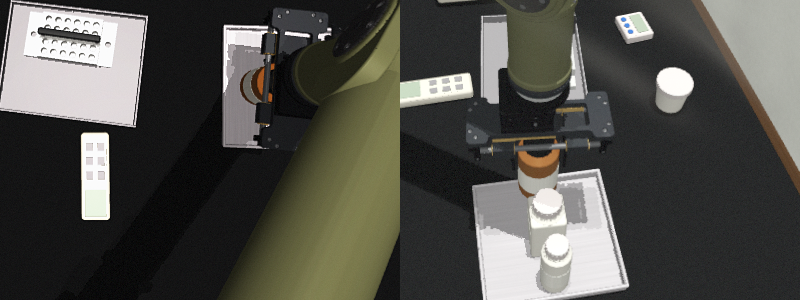

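Slim and the square bottle stand upright in the tray at (555,265) and (547,225). Broad hangs left of them, inside the rim. I'll lower and release it.

```bash
python3 -m handwheel '[[0.05,0,0,0.03,0,0,0],[0.05,0,0,0.025,0,0,0],[0.05,0,0,0.01,0,0,0],[0.05,0,0,0.0055,0,0,0],[0.05,0,0,0,0,0,0],[0.05,0,0,0,0,0,0]]' && python3 -m handwheel '[[0.065,0,0,0,0,0,0],[0.075,0,0,0,0,0,0],[0.087,0,0,0,0,0,0],[0.087,0,0,0,0,0,0]]'
```

```text
time: 21.02
position: [0.5106, -0.2808, 0.0652]
tool_rot: [2.364, 2.067, 0.001]
ft_force: [-1.4, -0.4, -4.0]
grip_width: 0.677
grip_force: 40.0
time: 21.52
position: [0.5102, -0.2806, 0.0647]
tool_rot: [2.364, 2.068, 0.001]
ft_force: [1.2, 0.2, -0.3]
grip_width: 0.964
grip_force: 0.0
```

```bash
python3 -m handwheel '[[0.087,0,0,-0.03,0,0,0],[0.087,0,0,-0.035,0,0,0],[0.087,0,0,-0.035,0,0,0],[0.087,0.04,0.008,0,0,0,0],[0.087,0.05,0.01,0,0,0,0],[0.087,0.05,0.01,0,0,0,0],[0.087,0.05,0.01,0.005,0,0,0],[0.087,0.04,0.009,0.005,0,0,0],[0.087,0.0244,0.005,0.0047,0,0,0],[0.087,0,0,0,0,0,0],[0.087,0,0,0,0,0,0],[0.087,0,0,0,0,0,0]]'
python3 - <<'E'
from h import *
import pickle
s,p,Rm=st();c=ctrl.camera_info("wrist");im,d=ctrl.get_image("wrist")
cv2.imwrite("pics/w2.png",im);pickle.dump((c,im,d,p,Rm),open("pics/w2.pkl","wb"));print(p,s["joint_positions"].round(3))
E
```

```text
time: 23.02
position: [0.5951, -0.0379, 0.1502]
tool_rot: [2.368, 2.064, 0.0]
ft_force: [0.0, 1.0, 0.7]
grip_width: 0.995
grip_force: 0.0
[ 0.59506325 -0.03791159  0.15020252] [-0.625  0.311  0.774  1.708 -0.23   1.215  0.068]
```

View pics/w2.png

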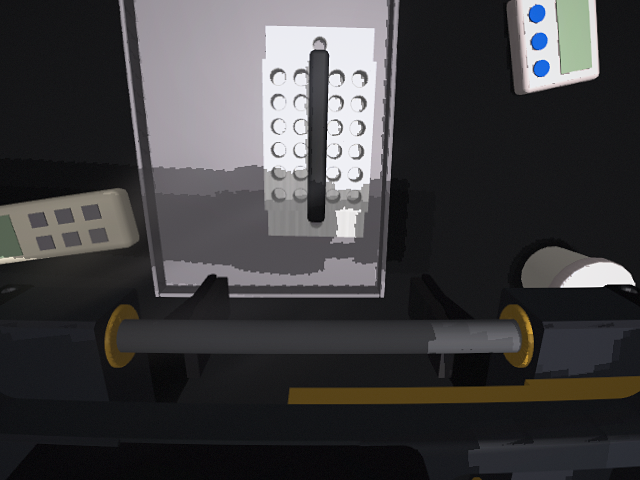

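The handle runs nearly vertically from (318,50) to (316,222). The flange ends are at rows 27 and 236, with one hole at (319,44). Next I'll measure the block's axis and centre from the handle edges and flange ends.

Run:
```python
from h import *
import pickle
c,im,d,p,Rm=pickle.load(open("pics/w2.pkl","rb"))
g=im.max(2)
L=[];Rr=[]
for v in range(80,205,3):
    r=np.where(g[v,300:335]<75)[0]+300
    L.append((r.min()-.5,v));Rr.append((r.max()+.5,v))
def ends(pts,z):
    P=plane(c,pts,z);return P
# handle axis from midpoints on z=.072
M=(np.array(L)+np.array(Rr))/2
w=np.array(Rr)[:,0]-np.array(L)[:,0];print("handle px w",w[::6])
P=ends(M,.072);f=np.polyfit(P[:,1],P[:,0],1,w=None);res=P[:,0]-np.polyval(f,P[:,1]);ok=abs(res)<.0015;f=np.polyfit(P[ok,1],P[ok,0],1)
print("handle dx/dy",f,"deg",np.degrees(np.arctan(f[0])),"res",res.std())
# flange ends: edge rows in columns either side
def edge(cols,r0,r1,sgn):
    o=[]
    for u in cols:
        col=cv2.GaussianBlur(g[:,u].astype(np.float32).reshape(-1,1),(1,3),0)[:,0];gr=np.diff(col[r0:r1])*sgn;i=gr.argmax();o.append((u,r0+i+.5))
    return o
E1=edge(list(range(270,305,5))+list(range(335,370,5)),15,40,1)
E2=edge(list(range(272,300,5)),228,245,-1)
print(E1[::4],E2)
A=plane(c,E1,.014);B=plane(c,E2,.014)
x0=.6;X=Rm[:,0]
# flange sides
sides=[]
for v in (32,36,40,46,50,54):
    row=g[v].astype(float);gr=np.diff(row);sides.append(((250+gr[250:285].argmax()+.5),(360+gr[360:392].argmin()+.5),v))
S=plane(c,[((a+b)/2,v) for a,b,v in sides],.014);print("flange mid x",S.round(4)[:,:2].tolist())
th=np.arctan(f[0]);ay=np.array([np.sin(th),np.cos(th)]);ax=np.array([ay[1],-ay[0]])
eA=(A[:,:2]@ay);eB=(B[:,:2]@ay);print("ends along ay",np.median(eA),np.median(eB),"len",np.median(eA)-np.median(eB))
s=(np.median(eA)+np.median(eB))/2
hx=np.median(P[ok,:2]@ax);ctr=hx*ax+s*ay;print("centre",ctr,"flange-side ax",np.median(S[:,:2]@ax),"handle ax",hx)
hole=plane(c,[(319,44.5)],.014)[0,:2];print("hole+ rel",(hole@ay)-s,(hole@ax)-hx)
print("tool axis deg",np.degrees(np.arctan2(Rm[0,0],Rm[1,0])),"TCP->centre in tool X,Y",(np.r_[ctr,0]-np.r_[p[:2],0])@Rm[:,:2])
```

```text
handle px w [19. 19. 18. 18. 18. 18. 17.]
handle dx/dy [0.16316216 0.59835787] deg 9.266845213989612 res 0.00016781654386317874
[(270, np.float64(25.5)), (290, np.float64(25.5)), (340, np.float64(26.5)), (360, np.float64(27.5))] [(272, np.float64(235.5)), (277, np.float64(235.5)), (282, np.float64(235.5)), (287, np.float64(235.5)), (292, np.float64(235.5)), (297, np.float64(235.5))]
flange mid x [[0.6198, 0.1057], [0.6198, 0.1029], [0.6187, 0.1003], [0.6182, 0.0963], [0.6182, 0.0935], [0.6178, 0.0908]]
ends along ay 0.2078671935120632 0.04772240745211832 len 0.16014478605994487
centre [0.60342813 0.03102806] flange-side ax 0.5948767513286923 handle ax 0.5905562943082506
hole+ rel 0.06768165919363861 -0.0004164664392526385
tool axis deg 7.857865906284951 TCP->centre in tool X,Y [ 0.06943593 -0.00113881]
```

```bash
python3 -m handwheel '[[0.087,0,0,-0.03,0,0,0],[0.087,0.02,-0.01,-0.03,0,0,0],[0.087,0.04,-0.02,-0.03,0,0,0],[0.087,0.05,-0.025,-0.01,0,0,0],[0.087,0.05,-0.025,0,0,0,0],[0.087,0.05,-0.025,0,0,0,0],[0.087,0.04,-0.019,0,0,0,0],[0.087,0.0236,-0.01,0,0,0,0],[0.087,0,0,0,0,0,0],[0.087,0,0,0,0,0,0],[0.087,0,0,0,0,0,0],[0.087,0,0,0,0,0,0]]'
python3 - <<'E'
from h import *
import pickle
s,p,Rm=st();c=ctrl.camera_info("wrist");im,d=ctrl.get_image("wrist")
cv2.imwrite("pics/w3.png",im);pickle.dump((c,im,d,p,Rm),open("pics/w3.pkl","wb"));print(p,s["joint_positions"].round(3))
a=cv2.resize(im[:300,180:480],(600,600),interpolation=cv2.INTER_CUBIC);cv2.imwrite("pics/w3c.png",a)
E
```

```text
time: 24.58
position: [0.4995, 0.2524, 0.2499]
tool_rot: [2.367, 2.066, 0.0]
ft_force: [0.2, 0.4, -0.6]
grip_width: 0.999
grip_force: 0.0
[0.49953164 0.25240713 0.2499017 ] [-1.062  0.121  0.6    1.659 -0.07   1.382 -0.588]
```

View pics/w3c.png

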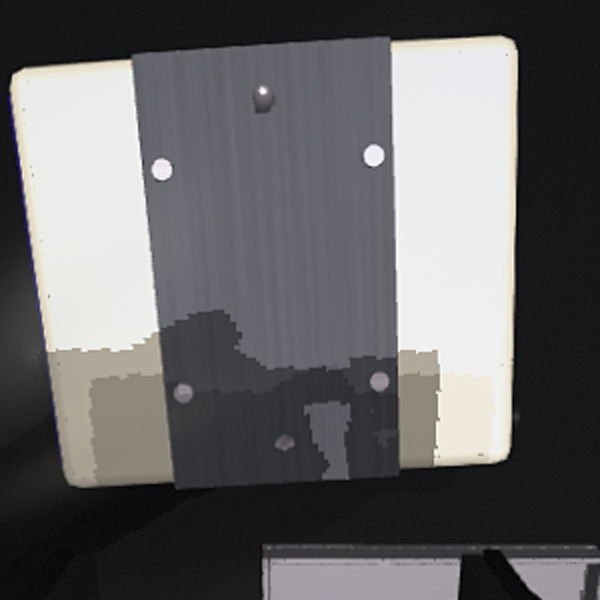

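Pin + is at crop (263,98), i.e. full-image (311.5,49). Pin − is at (285,442), i.e. (322.5,221). The table edges are clear. I'll measure from these.

Run:
```python
from h import *
import pickle
c,im,d,p,Rm=pickle.load(open("pics/w3.pkl","rb"))
g=cv2.GaussianBlur(im.max(2),(3,3),0).astype(float);Z=.1
def sub(a):
    i=a.argmax()
    if 0<i<len(a)-1: return i+.5*(a[i-1]-a[i+1])/(a[i-1]-2*a[i]+a[i+1])
    return i
def fit(P,dep,ind):
    ok=np.ones(len(P),bool)
    for _ in range(4):
        f=np.polyfit(P[ok,ind],P[ok,dep],1);r=P[:,dep]-np.polyval(f,P[:,ind]);ok=abs(r)<max(2*np.median(abs(r)),2e-4)
    return f,r[ok].std(),ok.sum()
Lp=[];Rp=[]
for v in range(40,235,4):
    u=246+(v-27)*.097;a=int(u-8);Lp.append((a+sub(-np.diff(g[v,a:a+17]))+.5,v))
    u=374.5+(v-19)*.023;a=int(u-8);Rp.append((a+sub(np.diff(g[v,a:a+17]))+.5,v))
T=[];B=[]
for u in range(256,370,4):
    v=27-(u-246.5)*.0625;a=int(v-7);T.append((u,a+sub(np.diff(g[a:a+15,u]))+.5))
for u in range(275,375,4):
    v=244.5-(u-267.5)*.0625;a=int(v-7);B.append((u,a+sub(-np.diff(g[a:a+15,u]))+.5))
fL,fR=fit(plane(c,Lp,Z),0,1),fit(plane(c,Rp,Z),0,1)
fT,fB=fit(plane(c,T,Z),1,0),fit(plane(c,B,Z),1,0)
for n,f in zip("LRTB",(fL,fR,fT,fB)):print(n,f[0].round(4),np.degrees(np.arctan(f[0][0])).round(2),f[1].round(5),f[2])
fm=(fL[0]+fR[0])/2;ft=(fT[0]+fB[0])/2
y=(ft[0]*fm[1]+ft[1])/(1-ft[0]*fm[0]);x=np.polyval(fm,y);print("table centre",x,y,"yaw",np.degrees(np.arctan(fm[0])))
print("w",(np.polyval(fR[0],y)-np.polyval(fL[0],y)),"len",np.polyval(fT[0],x)-np.polyval(fB[0],x))
for z in(.1,.105,.116):print(z,plane(c,[(311.5,49),(322.5,221)],z)[:,:2].round(4).tolist())
th=np.arctan(fm[0]);ay=np.array([np.sin(th),np.cos(th)])
for k in(1,-1):
    b=np.array([x,y])+k*.068*ay;print("expect px base/tip",proj(c,[[*b,.1],[*b,.116]]).round(1).tolist())
bolts=plane(c,[(180+u/2,v/2) for u,v in((162,169),(373,155),(379,381),(183,392))],.101);print("bolt mean",bolts.mean(0))
# crop of pins
o=[cv2.resize(im[a-20:a+20,b-20:b+20],(400,400),interpolation=cv2.INTER_NEAREST) for b,a in((312,49),(322,221))]
cv2.imwrite("pics/pins.png",np.hstack(o))
```

```text
L [0.0755 0.433 ] 4.32 8e-05 47
R [0.0741 0.5334] 4.24 9e-05 45
T [-0.0747  0.4463] -4.27 9e-05 29
B [-0.0746  0.2707] -4.27 9e-05 21
table centre 0.507186999463906 0.3206170538909928 yaw 4.277758283798129
w 0.09990760794247627 len 0.1756212813367531
0.1 [[0.5124, 0.3887], [0.5025, 0.2512]]
0.105 [[0.5123, 0.3877], [0.5026, 0.2525]]
0.116 [[0.5122, 0.3856], [0.5029, 0.2552]]
expect px base/tip [[311.4, 49.4], [311.0, 44.9]]
expect px base/tip [[321.8, 219.3], [322.0, 223.9]]
bolt mean [0.50737224 0.32053065 0.101     ]
```

View pics/pins.png

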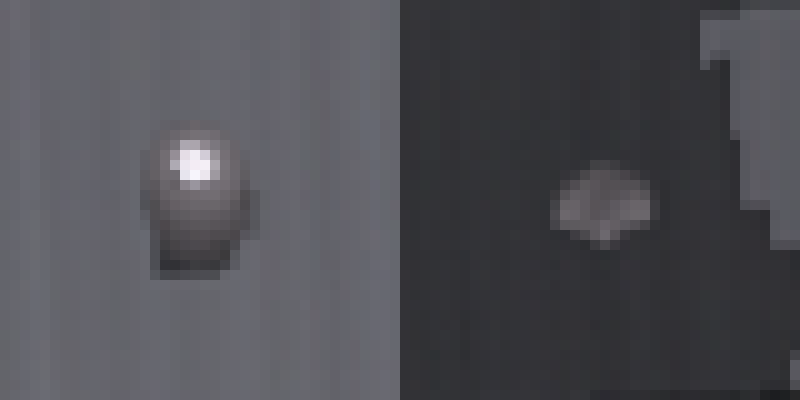

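Both pins match the table-derived centre (0.5072, 0.3206) and yaw 4.28° to within a pixel. Next I'll go above the handle.

```bash
python3 -m handwheel '[[0.087,-0.02,0.0128,0,0,0,0],[0.087,-0.04,0.026,0,0,0,0],[0.087,-0.045,0.029,0,0,0,0],[0.087,-0.045,0.029,0,0,0,0],[0.087,-0.035,0.023,0,0,0,0],[0.087,-0.0204,0.013,0.02,0,0,0],[0.087,0,0,0.04,0,0,1.5],[0.087,0,0,0.04,0,0,0],[0.087,0,0,0.04,0,0,0],[0.087,0,0,0,0,0,0],[0.087,0,0,0,0,0,0],[0.087,0,0,0,0,0,0]]'
python3 - <<'E'
from h import *
s,p,Rm=st();c=ctrl.camera_info("wrist");im,d=ctrl.get_image("wrist")
t=np.array([.6034,.0310,.047]);print(p,"yaw",np.degrees(np.arctan2(Rm[0,0],Rm[1,0])),"move",(Rm.T@(t-p)).round(4))
cv2.imwrite("pics/w4.png",im)
E
```

```text
time: 26.12
position: [0.6048, 0.0324, 0.112]
tool_rot: [2.39, 2.036, 0.005]
ft_force: [0.9, -0.3, -0.3]
grip_width: 0.995
grip_force: 0.0
[0.60480016 0.03236572 0.1119722 ] yaw 9.16151181319074 move [-0.0017 -0.0014  0.065 ]
```

View pics/w4.png

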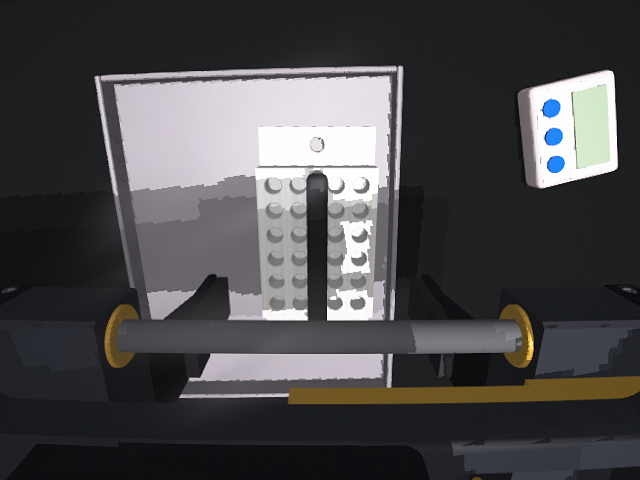

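The handle is centred between the fingers at column 317, and the +y hole at (317,145) lines up with it. I'll lower and grip.

```bash
python3 -m handwheel '[[0.06,-0.0015,-0.001,0.025,0,0,0],[0.05,0,0,0.025,0,0,0],[0.05,0,0,0.015,0,0,0],[0.05,0,0,0,0,0,0],[0.03,0,0,0,0,0,0],[0.005,0,0,0,0,0,0],[0.005,0,0,0,0,0,0],[0.005,0,0,0,0,0,0],[0.005,0,0,0,0,0,0],[0.005,0,0,0,0,0,0],[0.005,0,0,0,0,0,0],[0.005,0,0,0,0,0,0]]' 50
python3 - <<'E'
from h import *
s,p,Rm=st();print(p,"yaw",np.degrees(np.arctan2(Rm[0,0],Rm[1,0])),s["torque"],s["grip_width"]*87)
E
```

```text
time: 27.68
position: [0.603, 0.031, 0.0453]
tool_rot: [2.391, 2.036, 0.002]
ft_force: [3.1, -0.1, 1.5]
grip_width: 0.126
grip_force: 50.0
[0.60299659 0.03097325 0.04526971] yaw 9.158935859347178 [-0.19057619 -0.81911249  0.02304534] 10.920712348904212
```

```bash
python3 -m handwheel '[[0.005,0,0,-0.005,0,0,0],[0.005,0,0,-0.02,0,0,0],[0.005,0,0,-0.035,0,0,0],[0.005,0,0,-0.04,0,0,0],[0.005,0,0,-0.04,0,0,0],[0.005,0,0,-0.015,0,0,0],[0.005,0,0,0,0,0,0]]' && python3 -m handwheel '[[0.005,0.015,-0.008,0,0,0,0],[0.005,0.03,-0.0155,0,0,0,0],[0.005,0.04,-0.021,0,0,0,0],[0.005,0.04,-0.021,0,0,0,0],[0.005,0.04,-0.021,0,0,0,0],[0.005,0.04,-0.021,0,0,0,0],[0.005,0.04,-0.021,0,0,0,0],[0.005,0.0255,-0.0124,0,0,0,0],[0.005,0,0,0,0,0,-2.5],[0.005,0,0,0,0,0,-2.4],[0.005,0,0,0,0,0,0],[0.005,0,0,0,0,0,0]]'&& python3 -m handwheel '[[0.005,0,0,0,0,0,0],[0.005,0,0,0,0,0,0],[0.005,0,0,0,0,0,0]]'
python3 - <<'E'
from h import *
import pickle
s,p,Rm=st();c=ctrl.camera_info("wrist");im,d=ctrl.get_image("wrist");sd,_=ctrl.get_image("side")
t=np.array([.5072,.3206,.145]);print(p,"yaw",np.degrees(np.arctan2(Rm[0,0],Rm[1,0])),"move",(Rm.T@(t-p)).round(4),s["torque"],Rm.round(4)[2])
pickle.dump((c,im,d,p,Rm),open("pics/w5.pkl","wb"))
cv2.imwrite("pics/w5.png",np.hstack([im[:380,140:500],cv2.resize(sd[60:250,180:360],(360,380))]))
print("expected + hole px",proj(c,[p+Rm@[.068,0,.031],p+Rm@[.068,.0,.041]]).round(1).tolist())
E
```

```text
time: 28.55
position: [0.602, 0.0311, 0.2003]
tool_rot: [-2.392, -2.037, -0.002]
ft_force: [0.7, 0.5, -4.9]
grip_width: 0.132
grip_force: 50.0
time: 30.05
position: [0.505, 0.3208, 0.1987]
tool_rot: [-2.302, -2.137, 0.003]
ft_force: [-0.8, -0.3, -4.8]
grip_width: 0.128
grip_force: 50.0
time: 30.42
position: [0.506, 0.3205, 0.1998]
tool_rot: [-2.303, -2.137, -0.0]
ft_force: [-0.6, 0.8, -4.4]
grip_width: 0.128
grip_force: 50.0
[0.50602747 0.32052611 0.19984897] yaw 4.272595379370982 move [0.0002 0.0012 0.0548] [-0.12769163  0.10481473 -0.03784938] [ 2.e-04  1.e-04 -1.e+00]
expected + hole px [[319.2, 146.7], [319.2, 145.8]]
```

View pics/w5.png

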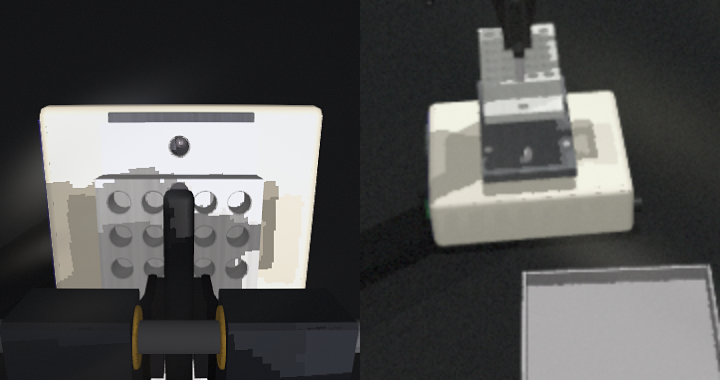

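Pin + shows through the +y hole at full-image (319,146), just where the hole is predicted, and the block hangs level. I'll shift 1 mm and lower to just above the pin tips.

```bash
python3 -m handwheel '[[0.005,0.0002,0.0012,0.01,0,0,0],[0.005,0,0,0.015,0,0,0],[0.005,0,0,0.01,0,0,0],[0.005,0,0,0.005,0,0,0],[0.005,0,0,0,0,0,0],[0.005,0,0,0,0,0,0],[0.005,0,0,0,0,0,0]]'
python3 - <<'E'
from h import *
s,p,Rm=st();c=ctrl.camera_info("wrist");im,d=ctrl.get_image("wrist");sd,_=ctrl.get_image("side");tp,_=ctrl.get_image("top")
t=np.array([.5072,.3206,.1413]);print(p,"yaw",np.degrees(np.arctan2(Rm[0,0],Rm[1,0])),"move",(Rm.T@(t-p)).round(4))
ay=np.array([np.sin(np.radians(4.28)),np.cos(np.radians(4.28))]);b=np.array([.5072,.3206])+.068*ay
h=proj(c,[p+Rm@[.068,0,.0313]])[0];print("hole top px",h,"pin tip px",proj(c,[[*b,.116]]))
u,v=np.round(h).astype(int)
W=np.hstack([cv2.resize(im[v-25:v+25,u-25:u+25],(400,400),interpolation=cv2.INTER_CUBIC),cv2.resize(sd[60:190,195:325],(400,400),interpolation=cv2.INTER_CUBIC)])
cv2.imwrite("pics/w6.png",W);print(u,v)
E
```

```text
time: 31.4
position: [0.5075, 0.3209, 0.1603]
tool_rot: [2.302, 2.137, 0.002]
ft_force: [-0.1, -0.5, -4.2]
grip_width: 0.127
grip_force: 50.0
[0.50750942 0.3208669  0.16032486] yaw 4.254189694668439 move [-0.0003 -0.0003  0.019 ]
hole top px [319.16861477 146.66923965] pin tip px [[318.60699425 146.11895027]]
319 147
```

View pics/w6.png

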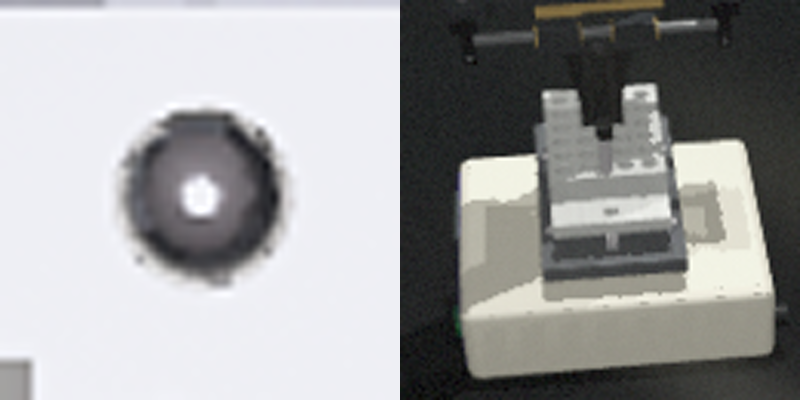

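The pin tip (200,195) is nearly concentric with the hole at (202,195), perhaps 0.3 mm to its left. I'll lower slowly.

```bash
python3 -m handwheel '[[0.005,-0.0003,-0.0003,0.003,0,0,0],[0.005,0,0,0.003,0,0,0],[0.005,0,0,0.003,0,0,0],[0.005,0,0,0,0,0,0]]' && python3 -m handwheel '[[0.005,0,0,0.002,0,0,0],[0.005,0,0,0.002,0,0,0],[0.005,0,0,0.002,0,0,0],[0.005,0,0,0,0,0,0]]'; python3 -c "
from h import *
s,p,Rm=st();print(p,s['ft_force'],s['torque'])"
```

```text
time: 32.05
position: [0.5066, 0.3202, 0.1503]
tool_rot: [2.302, 2.137, -0.001]
ft_force: [-0.6, 0.5, -4.5]
grip_width: 0.129
grip_force: 50.0
time: 32.55
position: [0.5067, 0.3203, 0.1446]
tool_rot: [-2.302, -2.137, 0.001]
ft_force: [-0.2, -0.4, -4.1]
grip_width: 0.128
grip_force: 50.0
[0.50672822 0.32031181 0.14455037] [-0.19451293 -0.3843564  -4.11935986] [-0.08760019  0.06446381  0.01041391]
```

```bash
python3 -m handwheel '[[0.005,0,0,0.001,0,0,0],[0.005,0,0,0.001,0,0,0],[0.005,0,0,0.001,0,0,0],[0.005,0,0,0,0,0,0]]' && python3 -m handwheel '[[0.005,0,0,0.001,0,0,0],[0.005,0,0,0,0,0,0]]'
```

```text
time: 33.05
position: [0.5068, 0.3204, 0.1417]
tool_rot: [2.302, 2.137, -0.0]
ft_force: [0.3, -0.4, -4.9]
grip_width: 0.129
grip_force: 50.0
time: 33.3
position: [0.5071, 0.3205, 0.1411]
tool_rot: [2.302, 2.137, 0.001]
ft_force: [1.5, -0.0, -1.5]
grip_width: 0.125
grip_force: 50.0
```

```bash
python3 -m handwheel '[[0.005,0,0,0.0007,0,0,0],[0.005,0,0,0,0,0,0]]' && python3 -m handwheel '[[0.03,0,0,0,0,0,0],[0.05,0,0,0,0,0,0],[0.05,0,0,0,0,0,0],[0.05,0,0,0,0,0,0],[0.05,0,0,-0.02,0,0,0],[0.05,0,0,-0.03,0,0,0],[0.05,0,0,-0.04,0,0,0],[0.05,0,0,0,0,0,0],[0.05,0,0,0,0,0,0]]'
python3 - <<'E'
from h import *
im,d=ctrl.get_image("wrist");sd,_=ctrl.get_image("side")
cv2.imwrite("pics/w7.png",np.hstack([im[:400,120:520],cv2.resize(sd[60:190,195:325],(400,400),interpolation=cv2.INTER_CUBIC)]))
ct=ctrl.camera_info("wrist")
E
```

```text
time: 33.55
position: [0.5073, 0.3205, 0.141]
tool_rot: [2.302, 2.137, 0.002]
ft_force: [-1.2, -1.6, 2.7]
grip_width: 0.134
grip_force: 50.0
time: 34.67
position: [0.5069, 0.3205, 0.2307]
tool_rot: [-2.302, -2.137, -0.001]
ft_force: [0.1, -0.4, -0.6]
grip_width: 0.575
grip_force: 0.0
```

View pics/w7.png

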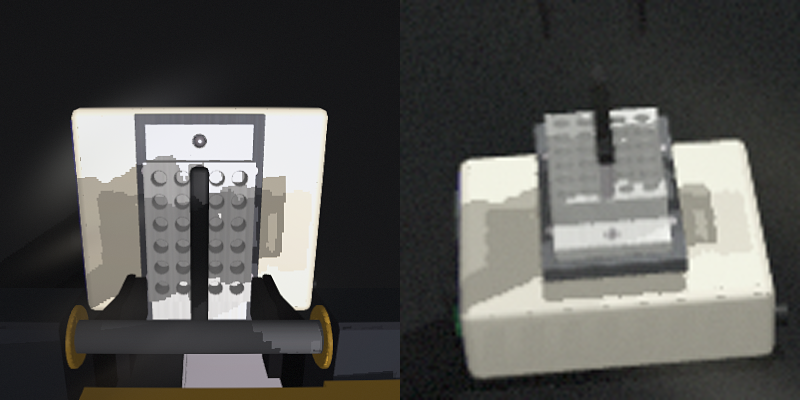

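The block lies flat on the drive table with both pins through its holes: pin + at (200,141) on the left and pin − at (612,233) on the right. Next I'll fetch the broad bottle.

```bash
python3 -m handwheel '[[0.087,-0.02,0,0,0,0,3.4],[0.087,-0.045,0.0065,0,0,0,0],[0.087,-0.055,0.008,0,0,0,0],[0.087,-0.055,0.008,0,0,0,0],[0.087,-0.055,0.008,0,0,0,0],[0.087,-0.055,0.008,0,0,0,0],[0.087,-0.055,0.008,0,0,0,0],[0.087,-0.055,0.008,0,0,0,0],[0.087,-0.055,0.008,0,0,0,0],[0.087,-0.055,0.008,0,0,0,0],[0.087,-0.055,0.008,0,0,0,0],[0.087,-0.035,0.0047,0.02,0,0,0]]' && python3 -m handwheel '[[0.087,0,0,0.04,0,0,0],[0.087,0,0,0,0,0,0],[0.087,0,0,0,0,0,0],[0.087,0,0,0,0,0,0]]'
python3 - <<'E'
from h import *
s,p,Rm=st()
t=np.array([.5104,-.2806,.065]);print(p,"yaw",np.degrees(np.arctan2(Rm[0,0],Rm[1,0])),"move",(Rm.T@(t-p)).round(4))
E
```

```text
time: 36.28
position: [0.511, -0.2838, 0.2104]
tool_rot: [2.366, 2.064, -0.001]
ft_force: [0.1, 0.6, -0.5]
grip_width: 1.001
grip_force: 0.0
time: 36.78
position: [0.5123, -0.2803, 0.1716]
tool_rot: [2.362, 2.069, 0.003]
ft_force: [-0.4, -0.1, -0.5]
grip_width: 0.998
grip_force: 0.0
[ 0.51233818 -0.28029155  0.17158619] yaw 7.5801473754460185 move [-0.0006 -0.0021  0.1066]
```

```bash
python3 -m handwheel '[[0.087,0,-0.002,0.03,0,0,0],[0.087,0,0,0.035,0,0,0],[0.087,0,0,0.03,0,0,0],[0.087,0,0,0.0115,0,0,0],[0.087,0,0,0,0,0,0],[0.07,0,0,0,0,0,0],[0.05,0,0,0,0,0,0],[0.05,0,0,0,0,0,0],[0.05,0,0,0,0,0,0],[0.05,0,0,0,0,0,0],[0.05,0,0,0,0,0,0]]' 40
```

```text
time: 38.15
position: [0.5099, -0.2804, 0.064]
tool_rot: [2.364, 2.068, 0.001]
ft_force: [1.3, 0.4, 2.7]
grip_width: 0.68
grip_force: 40.0
```

```bash
python3 -m handwheel '[[0.05,0,0,-0.01,0,0,0],[0.05,0,0,-0.03,0,0,0],[0.05,0,0,-0.03,0,0,0],[0.05,0.035,-0.004,0,0,0,0],[0.05,0.053,-0.0055,0,0,0,0],[0.05,0.053,-0.0055,0,0,0,0],[0.05,0.053,-0.0055,0,0,0,0],[0.05,0.053,-0.0055,0,0,0,0],[0.05,0.053,-0.0055,0,0,0,0],[0.05,0.053,-0.0055,0,0,0,0],[0.05,0.0434,-0.0039,0,0,0,0],[0.05,0,0,0,0,0,0]]' && python3 -m handwheel '[[0.05,0,0,0,0,0,0],[0.05,0,0,0,0,0,0],[0.05,0,0,0,0,0,0],[0.05,0,0,0,0,0,0]]'
```

```text
time: 39.65
position: [0.5202, 0.1227, 0.1329]
tool_rot: [-2.356, -2.076, 0.002]
ft_force: [-0.1, 0.2, -3.4]
grip_width: 0.678
grip_force: 40.0
time: 40.15
position: [0.5216, 0.1174, 0.1336]
tool_rot: [-2.366, -2.067, -0.0]
ft_force: [-0.8, -0.4, -3.7]
grip_width: 0.679
grip_force: 40.0
```

```bash
python3 -m handwheel '[[0.05,0,0,0.03,0,0,0],[0.05,0,0,0.025,0,0,0],[0.05,0,0,0.01,0,0,0],[0.05,0,0,0.003,0,0,0],[0.05,0,0,0,0,0,0],[0.05,0,0,0,0,0,0]]'
```

```text
time: 40.9
position: [0.5223, 0.1183, 0.0665]
tool_rot: [2.364, 2.068, 0.003]
ft_force: [0.6, 0.0, -2.9]
grip_width: 0.682
grip_force: 40.0
```

```bash
python3 -m handwheel '[[0.05,0,0,0.001,0,0,0],[0.05,0,0,0.0005,0,0,0],[0.05,0,0,0,0,0,0]]' && python3 -m handwheel '[[0.065,0,0,0,0,0,0],[0.075,0,0,0,0,0,0],[0.087,0,0,0,0,0,0],[0.087,0,0,0,0,0,0],[0.087,0,0,-0.03,0,0,0],[0.087,0,0,-0.035,0,0,0],[0.087,0,0,-0.04,0,0,0]]' && python3 -m handwheel '[[0.087,-0.04,0.005,0,0,0,0],[0.087,-0.054,0.0055,0,0,0,0],[0.087,-0.054,0.006,0,0,0,0],[0.087,-0.054,0.006,0,0,0,0],[0.087,-0.054,0.006,0,0,0,0],[0.087,-0.054,0.006,0,0,0,0],[0.087,-0.054,0.006,0,0,0,0],[0.087,-0.054,0.0055,0,0,0,0],[0.087,-0.0414,0.0037,0,0,0,0],[0.087,0,0,0,0,0,0],[0.087,0,0,0,0,0,0],[0.087,0,0,0,0,0,0]]'
python3 - <<'E'
from h import *
s,p,Rm=st()
t=np.array([.5102,-.3443,.071]);print(p,"yaw",np.degrees(np.arctan2(Rm[0,0],Rm[1,0])),"move",(Rm.T@(t-p)).round(4))
E
```

```text
time: 41.28
position: [0.5221, 0.1183, 0.065]
tool_rot: [-2.365, -2.068, -0.002]
ft_force: [-0.9, 0.0, 5.9]
grip_width: 0.679
grip_force: 40.0
time: 42.15
position: [0.5211, 0.1179, 0.1697]
tool_rot: [-2.365, -2.068, 0.002]
ft_force: [0.9, 1.5, 0.8]
grip_width: 0.999
grip_force: 0.0
time: 43.65
position: [0.5105, -0.3419, 0.1688]
tool_rot: [-2.361, -2.071, -0.002]
ft_force: [-0.4, -0.7, 0.1]
grip_width: 1.0
grip_force: 0.0
[ 0.51051034 -0.34189907  0.16884362] yaw 7.494620774767019 move [-0.0025 -0.      0.0978]
```

```bash
python3 -m handwheel '[[0.087,-0.001,0,0.03,0,0,0],[0.087,0,0,0.03,0,0,0],[0.087,0,0,0.025,0,0,0],[0.087,0,0,0.0125,0,0,0],[0.087,0,0,0,0,0,0],[0.07,0,0,0,0,0,0],[0.045,0,0,0,0,0,0],[0.045,0,0,0,0,0,0],[0.045,0,0,0,0,0,0],[0.045,0,0,0,0,0,0],[0.045,0,0,0,0,0,0]]' 30
```

```text
time: 45.02
position: [0.5098, -0.345, 0.0718]
tool_rot: [2.364, 2.068, 0.0]
ft_force: [0.0, 0.4, 2.6]
grip_width: 0.602
grip_force: 29.5
```

```bash
python3 -m handwheel '[[0.045,0,0,-0.01,0,0,0],[0.045,0,0,-0.03,0,0,0],[0.045,0,0,-0.03,0,0,0],[0.045,0.03,-0.004,0,0,0,0],[0.045,0.05,-0.007,0,0,0,0],[0.045,0.05,-0.007,0,0,0,0],[0.045,0.05,-0.007,0,0,0,0],[0.045,0.05,-0.007,0,0,0,0],[0.045,0.05,-0.007,0,0,0,0],[0.045,0.05,-0.0065,0,0,0,0],[0.045,0.0459,-0.0052,0,0,0,0],[0.045,0,0,0,0,0,0]]' && python3 -m handwheel '[[0.045,0,0,0,0,0,0],[0.045,0,0,0,0,0,0],[0.045,0,0,0,0,0,0],[0.045,0,0,0,0,0,0]]'
```

```text
time: 46.52
position: [0.5085, 0.0393, 0.1413]
tool_rot: [-2.355, -2.076, -0.0]
ft_force: [1.1, -0.7, -3.0]
grip_width: 0.6
grip_force: 29.6
time: 47.02
position: [0.5093, 0.0337, 0.1416]
tool_rot: [-2.366, -2.067, -0.0]
ft_force: [-0.6, -0.5, -3.2]
grip_width: 0.599
grip_force: 29.6
```

```bash
python3 -m handwheel '[[0.045,0,0,0.03,0,0,0],[0.045,0,0,0.025,0,0,0],[0.045,0,0,0.01,0,0,0],[0.045,0,0,0.003,0,0,0],[0.045,0,0,0.001,0,0,0],[0.045,0,0,0,0,0,0],[0.045,0,0,0,0,0,0]]'
```

```text
time: 47.9
position: [0.5097, 0.0346, 0.0731]
tool_rot: [2.364, 2.068, 0.002]
ft_force: [-0.2, 0.5, -3.4]
grip_width: 0.599
grip_force: 29.5
```

```bash
python3 -m handwheel '[[0.045,0,0,0.0007,0,0,0],[0.045,0,0,0.0003,0,0,0],[0.045,0,0,0,0,0,0]]' && python3 -m handwheel '[[0.06,0,0,0,0,0,0],[0.07,0,0,0,0,0,0],[0.087,0,0,0,0,0,0],[0.087,0,0,0,0,0,0],[0.087,0,0,-0.03,0,0,0],[0.087,0,0,-0.035,0,0,0],[0.087,0,0,-0.035,0,0,0]]' && python3 -m handwheel '[[0.087,-0.04,0.0055,0,0,0,0],[0.087,-0.052,0.007,0,0,0,0],[0.087,-0.052,0.007,0,0,0,0],[0.087,-0.052,0.007,0,0,0,0],[0.087,-0.052,0.007,0,0,0,0],[0.087,-0.052,0.007,0,0,0,0],[0.087,-0.052,0.007,0,0,0,0],[0.087,-0.052,0.007,0,0,0,0],[0.087,-0.035,0.0047,0,0,0,0],[0.087,0,0,0,0,0,0],[0.087,0,0,0,0,0,0],[0.087,0,0,0,0,0,0]]'
python3 - <<'E'
from h import *
s,p,Rm=st()
t=np.array([.510,-.4084,.066]);print(p,"yaw",np.degrees(np.arctan2(Rm[0,0],Rm[1,0])),"move",(Rm.T@(t-p)).round(4))
E
```

```text
time: 48.28
position: [0.5099, 0.0346, 0.0727]
tool_rot: [-2.365, -2.068, -0.002]
ft_force: [-1.6, 0.4, 6.5]
grip_width: 0.604
grip_force: 29.6
time: 49.15
position: [0.5091, 0.0343, 0.1724]
tool_rot: [2.365, 2.068, -0.001]
ft_force: [0.6, 0.5, -0.3]
grip_width: 1.001
grip_force: 0.0
time: 50.65
position: [0.5105, -0.4066, 0.1714]
tool_rot: [-2.362, -2.071, -0.002]
ft_force: [-0.4, 0.2, 0.2]
grip_width: 1.003
grip_force: 0.0
[ 0.51047844 -0.40664149  0.17139054] yaw 7.511526873488211 move [-0.0019 -0.0003  0.1054]
```

```bash
python3 -m handwheel '[[0.087,-0.0005,0,0.03,0,0,0],[0.087,0,0,0.035,0,0,0],[0.087,0,0,0.03,0,0,0],[0.087,0,0,0.0095,0,0,0],[0.087,0,0,0,0,0,0],[0.06,0,0,0,0,0,0],[0.035,0,0,0,0,0,0],[0.035,0,0,0,0,0,0],[0.035,0,0,0,0,0,0],[0.035,0,0,0,0,0,0],[0.035,0,0,0,0,0,0]]' 25
```

```text
time: 52.02
position: [0.5095, -0.4091, 0.0671]
tool_rot: [2.365, 2.068, 0.0]
ft_force: [-0.1, 0.5, -0.1]
grip_width: 0.499
grip_force: 25.0
```

```bash
python3 -m handwheel '[[0.035,0,0,-0.01,0,0,0],[0.035,0,0,-0.03,0,0,0],[0.035,0,0,-0.03,0,0,0],[0.035,0.025,-0.004,0,0,0,0],[0.035,0.045,-0.0077,0,0,0,0],[0.035,0.05,-0.0085,0,0,0,0],[0.035,0.05,-0.0085,0,0,0,0],[0.035,0.05,-0.0085,0,0,0,0],[0.035,0.05,-0.0085,0,0,0,0],[0.035,0.045,-0.0075,0,0,0,0],[0.035,0.045,-0.007,0,0,0,0],[0.035,0,0,0,0,0,0]]' && python3 -m handwheel '[[0.035,0,0,0,0,0,0],[0.035,0,0,0,0,0,0],[0.035,0,0,0,0,0,0],[0.035,0,0,0,0,0,0],[0.035,0,0,0.03,0,0,0],[0.035,0,0,0.025,0,0,0],[0.035,0,0,0.01,0,0,0],[0.035,0,0,0.003,0,0,0],[0.035,0,0,0.001,0,0,0],[0.035,0,0,0,0,0,0],[0.035,0,0,0,0,0,0]]'
```

```text
time: 53.52
position: [0.4977, -0.0396, 0.1373]
tool_rot: [-2.356, -2.075, -0.003]
ft_force: [-0.1, 0.1, -1.5]
grip_width: 0.499
grip_force: 25.0
time: 54.9
position: [0.4982, -0.044, 0.0686]
tool_rot: [2.364, 2.068, 0.002]
ft_force: [-0.3, 0.7, -1.0]
grip_width: 0.499
grip_force: 25.0
```

```bash
python3 -m handwheel '[[0.035,0,0,0.0007,0,0,0],[0.035,0,0,0.0003,0,0,0],[0.035,0,0,0,0,0,0]]' && python3 -m handwheel '[[0.05,0,0,0,0,0,0],[0.065,0,0,0,0,0,0],[0.087,0,0,0,0,0,0],[0.087,0,0,0,0,0,0],[0.087,0,0,-0.03,0,0,0],[0.087,0,0,-0.035,0,0,0],[0.087,0,0,-0.04,0,0,0],[0.087,0,0,-0.04,0,0,0],[0.087,-0.04,0,-0.02,0,0,0],[0.087,-0.05,0,0,0,0,0],[0.087,-0.05,0,0,0,0,0],[0.087,-0.05,0,0,0,0,0]]' && python3 -m handwheel '[[0.087,-0.05,0,0,0,0,0],[0.087,-0.05,0,0,0,0,0],[0.087,-0.05,0,0,0,0,0],[0.087,0,0,0,0,0,0],[0.087,0,0,0,0,0,0],[0.087,0,0,0,0,0,0]]'
python3 - <<'E'
from h import *
tp,_=ctrl.get_image("top");sd,_=ctrl.get_image("side")
t0=cv2.imread("pics/top0.png");cv2.imwrite("pics/top9.png",tp)
W=np.hstack([cv2.resize(x[60:420,60:420],(400,400),interpolation=cv2.INTER_CUBIC) for x in(tp,)]+[sd[60:460,150:550]])
cv2.imwrite("pics/f.png",W)
for n,(y0,y1,x0,x1) in dict(timer=(95,145,255,310),cup=(80,135,365,420),meter=(305,405,315,355)).items():
    print(n,np.abs(t0[y0:y1,x0:x1].astype(int)-tp[y0:y1,x0:x1]).mean().round(2))
for n,(y0,y1,x0,x1) in dict(broad=(237,287,234,280),square=(245,292,283,328),slim=(255,298,332,372)).items():
    a,b=[cv2.cvtColor(i[y0:y1,x0:x1],cv2.COLOR_BGR2GRAY).astype(np.float32) for i in(t0,tp)]
    print(n,np.round(cv2.phaseCorrelate(a,b),2))
E
```

```text
time: 55.28
position: [0.4983, -0.0441, 0.0679]
tool_rot: [-2.365, -2.068, -0.002]
ft_force: [-0.6, -0.4, 6.0]
grip_width: 0.493
grip_force: 25.0
time: 56.78
position: [0.4723, -0.2336, 0.2323]
tool_rot: [-2.364, -2.07, -0.003]
ft_force: [1.0, 0.2, -0.1]
grip_width: 1.001
grip_force: 0.0
time: 57.52
position: [0.4537, -0.3792, 0.2319]
tool_rot: [-2.361, -2.072, -0.002]
ft_force: [0.4, 0.5, -0.2]
grip_width: 1.002
grip_force: 0.0
timer 1.74
cup 1.67
meter 1.38Traceback (most recent call last):
  File "<stdin>", line 10, in <module>
    return _wrapfunc(a, 'round', decimals=decimals, out=out)
    return _wrapit(obj, method, *args, **kwds)
    conv = _array_converter(obj)
ValueError: setting an array element with a sequence. The requested array has an inhomogeneous shape after 1 dimensions. The detected shape was (2,) + inhomogeneous part.
```

View pics/f.png

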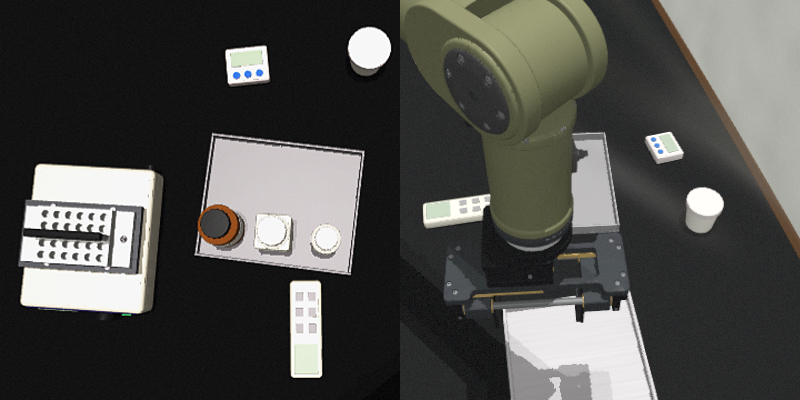

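The top view shows all three bottles upright in the row: broad (220,225), square (272,233) and slim (325,240). The block is on the shaker, and the timer, cup and meter haven't moved. One numeric check of the bottle shifts, then I'll hand in.

Run:
```python
from h import *
t0=cv2.imread("pics/top0.png");tp=cv2.imread("pics/top9.png")
for n,(y0,y1,x0,x1) in dict(broad=(237,287,234,280),square=(245,292,283,328),slim=(255,298,332,372)).items():
    a,b=[cv2.cvtColor(i[y0:y1,x0:x1],cv2.COLOR_BGR2GRAY) for i in(t0,tp)]
    r=cv2.matchTemplate(cv2.resize(b,None,fx=4,fy=4),cv2.resize(a[6:-6,6:-6],None,fx=4,fy=4),cv2.TM_CCOEFF_NORMED);m=cv2.minMaxLoc(r);print(n,"px shift",(np.array(m[3])-24)/4,m[1])
```

```text
broad px shift [ 0.25 -0.25] 0.9788334965705872
square px shift [ 0. -1.] 0.9222508668899536
slim px shift [-0.5 -1. ] 0.9429939389228821
```

```bash
python3 -c "
from bench import ctrl
print(ctrl.close_job())"
```

```text
the job is handed in; nothing more can be done
None
```

I handed the job in at about 58 s: the block lies flat on both shaker pins, the three bottles stand upright within about 2 mm of where they started, and the timer, cup and meter have not moved.

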